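Hold the filter clamp open at 60 degrees

TASK

One of the two clamping fixtures has the white filter in it, the other a red blanking disc. Lift the hinged clamp frame that covers the white filter, smoothly and without dropping it, and hold it open at 60 degrees from its shut position so that a colleague can take the filter out: finish while still holding it there, because it falls shut if let go. Leave the other clamp shut, do not open this one much beyond 60 degrees, and leave both discs and the rest of the table as they are.

Things in the scene. Friction and masses are not known exactly. Their poses are not given: they have to be found in the camera images.
- nest_a_seat (a point): The left (+y) one of two identical blue clamping fixtures, fixed to the table, 150 mm front to back, 140 mm wide, steel top 72 mm above the table with a round seat 85 mm across and 12 mm deep. This point: centre of the seat's floor, 60 mm above the table. x axis from its front (handle) to its back (hinge), z up. A brass nozzle juts 27 mm from its -y side.
- lid_a (a joint): Angle (rad) of the left (+y) fixture's clamp frame: 0 lying shut and level, growing as its front edge is lifted, to a stop at 1.45; 60 degrees is 1.047. No latch and no stay: from any angle it falls shut by its own weight when let go.
- lid_a_bar (a point): Middle of the orange crossbar of the left (+y) frame's bail handle: round, 12 mm thick, 118 mm long, parallel to the hinge, on a steel rod at each end (102 mm free between); can be pinched from above and turns between the fingers. Frame shut: 180 mm in front of the hinge axis and 40 mm above it, 30 mm in front of the frame's edge and above its top, 112 mm above the table.
- lid_a_hinge (a point): Middle of the level hinge axis of the left (+y) clamp frame, at the fixture's back top edge, 72 mm above the table. The frame: slate-grey aluminium, 150 x 140 x 10 mm, 0.36 to 0.58 kg, with a 70 mm round window over the seat. x axis in the frame's plane, away from the handle; y along the hinge; turns with the frame.
- nest_b_seat (a point): The right (-y) one of two identical blue clamping fixtures, fixed to the table, 150 mm front to back, 140 mm wide, steel top 72 mm above the table with a round seat 85 mm across and 12 mm deep. This point: centre of the seat's floor, 60 mm above the table. x axis from its front (handle) to its back (hinge), z up. A brass nozzle juts 27 mm from its -y side.
- lid_b (a joint): Angle (rad) of the right (-y) fixture's clamp frame: 0 lying shut and level, growing as its front edge is lifted, to a stop at 1.45; 60 degrees is 1.047. No latch and no stay: from any angle it falls shut by its own weight when let go.
- lid_b_bar (a point): Middle of the orange crossbar of the right (-y) frame's bail handle: round, 12 mm thick, 118 mm long, parallel to the hinge, on a steel rod at each end (102 mm free between); can be pinched from above and turns between the fingers. Frame shut: 180 mm in front of the hinge axis and 40 mm above it, 30 mm in front of the frame's edge and above its top, 112 mm above the table.
- lid_b_hinge (a point): Middle of the level hinge axis of the right (-y) clamp frame, at the fixture's back top edge, 72 mm above the table. The frame: slate-grey aluminium, 150 x 140 x 10 mm, 0.36 to 0.58 kg, with a 70 mm round window over the seat. x axis in the frame's plane, away from the handle; y along the hinge; turns with the frame.
- filter_center (a point): Centre of the white round pleated filter, 80 mm across and 10 mm thick, white with fine grey pleat lines, lying loose in the seat of one of the two fixtures under its frame, seen through the window. Which fixture holds it changes from run to run.
- blank_center (a point): Centre of the red blanking disc, 80 mm across and 10 mm thick, lying loose in the seat of the other fixture.
- weight: Brass calibration weight, 40 mm across, 58 mm tall, standing between the fixtures; origin at the centre of its underside, z up.
- driver: Screwdriver with blue handle lying between the fixtures towards the robot, origin near its middle, on the table; x axis along it.
- wash: White plastic bottle with blue cap, 64 mm across, 160 mm tall, left of the left fixture; origin under its centre, z up.
- beaker: Glass beaker, 70 mm across, 90 mm tall, left of the left fixture; origin under its centre, z up.
- scanner: Black hand scanner standing on a small foot, 100 x 60 x 85 mm, right of the right fixture; origin under its centre, z up.
- tissues: White and blue empty carton with a black oblong opening on top, 120 x 200 x 80 mm, right of the right fixture; origin under its centre, z up.
Mind the look-alikes: they are no part of the job. What is shaped like the part that bears nest_a_seat but brown is not meant. What is shaped like the part that bears nest_b_seat but turquoise is not meant.

How it is judged:
On the way:
1. the fingers lift the clamp frame that covers the white filter, past 20 degrees (((horizontal distance between filter_center and nest_a_seat below 0.02 m and value of joint lid_a above 0.35 rad and contact force between lid_a and the fingers above 0.3 N) or (horizontal distance between filter_center and nest_b_seat below 0.02 m and value of joint lid_b above 0.35 rad and contact force between lid_b and the fingers above 0.3 N))), for 0.1 s.
At the end, for the whole second after the job is handed in: The program has ended with the fingers still bearing the clamp frame over the white filter: frame at 60 degrees within 6 degrees (0.942 to 1.152 rad) and still (under 0.08 rad/s), finger contact force on it over 0.3 N; the other frame shut (under 0.03 rad); filter and blanking disc in their seats (((horizontal distance between filter_center and nest_a_seat below 0.02 m and value of joint lid_a between 0.942 and 1.152 rad and velocity of joint lid_a between -0.08 and 0.08 rad/s and contact force between lid_a and the fingers above 0.3 N and value of joint lid_b below 0.03 rad and horizontal distance between blank_center and nest_b_seat below 0.006 m and distance between filter_center and nest_a_seat below 0.012 m) or (horizontal distance between filter_center and nest_b_seat below 0.02 m and value of joint lid_b between 0.942 and 1.152 rad and velocity of joint lid_b between -0.08 and 0.08 rad/s and contact force between lid_b and the fingers above 0.3 N and value of joint lid_a below 0.03 rad and horizontal distance between blank_center and nest_a_seat below 0.006 m and distance between filter_center and nest_b_seat below 0.012 m))); the arm keeps its last pose, push and grip.
It fails at once if the frame over the red blanking disc is lifted (more than 5 degrees) ((horizontal distance between filter_center and nest_a_seat below 0.02 m and value of joint lid_b above 0.09 rad) or (horizontal distance between filter_center and nest_b_seat below 0.02 m and value of joint lid_a above 0.09 rad)).
It fails at once if a frame is flung up or dropped (faster than 3.5 rad/s) (velocity of joint any of lid_a, lid_b above 3.5 rad/s or velocity of joint any of lid_a, lid_b below -3.5 rad/s).
It fails at once if the frame over the filter is opened far too wide (past 75 degrees) (value of joint any of lid_a, lid_b above 1.31 rad).
It fails at once if the filter or the blanking disc is shifted in or lifted from its seat (more than 10 mm) (distance of any of filter_center, blank_center from where it was at the start of the episode above 0.01 m).
It fails at once if something else on the table is knocked over or moved more than 30 mm (distance of any of weight, driver, wash, beaker, scanner, tissues from where it was at the start of the episode above 0.03 m or angle between any of weight, wash, beaker, scanner, tissues's own z axis and vertical above 0.5 rad).
It also fails if it takes over 32 s, if anything falls off the work surface, if the arm or the gripper's body presses on something with over 40 N, if the wrist force passes 120 N, or if a joint passes its speed limit or range.

ROBOT

A 6-joint arm with a two-finger parallel gripper is mounted at the origin on the work surface. World frame = base frame: x ahead of the robot, y to its left, z up, the work surface at z = 0. Lengths are in m, angles in rad, forces in N, time in s.
With the tool pointing down it reaches from about 0.3 to 0.85 m from the base axis. Payload 4.2 kg.
Tool frame: the origin (TCP) lies midway between the tips of the shut fingers; the grasp point (between the pads) lies r.grasp_offset behind it (r.grasp_offset is the distance from the TCP to the grasp point, in m); z points along the fingers, y is the line along which they close (so a half turn about z gives the same grasp; the last joint's range is limited). The gripper opens to 91 mm and grips with 3 to 60 N. Pads are 32 mm wide; open, the fingers measure 118 mm over their backs; the gripper's body (76 mm by 178 mm) begins 60 mm behind the grasp point.
Start: joints at [1.102, 0.32, 1.565, -0, 1.257, -0.02], TCP at [0.249, 0.518, 0.214] pointing down, gripper open.
Joint ranges: [-3.11, 3.11], [-0.84, 2.01], [0.21, 2.61], [-1.34, 4.49], [0.05, 2.63], [-2.56, 2.56]. Speed limits (rad/s): [2.57, 2.57, 3.14, 3.14, 3.14, 3.14].

INTERFACE

Orientations are given as a 3x3 rotation matrix whose columns are the frame's x, y, z axes.
In Python, from station import r gives the robot as it stands.
- The arm moves only by the tool send_rows, never from a script. Its argument "plan" is text: rows parted by semicolons, each of 6 numbers parted by spaces: the shift along the tool's x, y, z in m, then the turn, a rotation vector about the tool's x, y, z in rad. A call has exactly 8 rows; each row is the pose to reach, as a shift and turn from the pose commanded when the call began, along the tool's axes at that moment; what a row does not reach only later rows make up. A row lasts 1/8 s, in which the tool goes at most 62.5 mm and 10.7 degrees, less where a joint would pass 70% of its speed; a pose out of reach is approached as far as the arm can. A call with a gripper value outside its range is refused whole. "fingers" is the opening, from 0 (shut) to 1 (fully open), set as the call begins (left out, the last holds). The fingers move at their own pace and stop on an object; "force" is the grip in N (left out, the last holds). Time passes only in rows, so rows that repeat a pose let the fingers close, or fill a call up. It gives the time, the measured TCP pose, the force, the opening and the grip force at its end, in the units of the state.
- r.sense(): the state, without advancing time (a new reading comes with each control period).
- r.snapshot(name): name is "scene" or "side" or "wrist"; returns (picture, depth): 400x640x3 uint8, red, green, blue; 400x640 float32, m along the optical axis (not along the pixel's ray), 0 where there is no reading.
- r.camera_params(name): a dict with "K" (3x3 intrinsics, pixels), "R" (3x3) and "t" (3): a world point X has camera coordinates R X + t; the wrist camera has in their place "hand_eye" (4x4, takes a point from camera to tool coordinates, whose origin is the TCP and whose axes are the flange's). Camera axes: x right, y down, z forward; pixel columns grow to the right and rows downward; lengths in m; the calibration is good to about 2 mm. A picture is of the moment at which its call begins: read the wrist's pose just before it. camera_params takes no time and is no camera call.
- r.close_job(): hands the job in; it is judged then, once.
Trained networks look in the newest picture that a camera, given by its name, has taken for a name from the list of things; names that differ only in an ending like _2 or _b are one class to them, and where a whole thing is asked for, a point or a joint stands for the part that bears it (a point fixed in the world has none). Each returns a list of dicts, best first, with "score" (0 to 1); they miss things now and then, are a little off and sometimes report something else, mostly with a low value. They report only what shows in the picture. A call takes as long as a camera call. They do not tell look-alikes from the thing itself.
- r.boxes_of(camera, name): "uv" ([column, row] in pixels, amid what is visible of it).
- r.regions_of(camera, name): "region" (400x640 bool, what is visible of it) and "uv" ([column, row] in pixels, amid what is visible of it).
- r.landmark_of(camera, name): "uv" ([column, row] in pixels: a listed point, or the origin of a listed thing).
The state is a dict: "time_s": time; "qpos": joint angles; "joint_velocities": joint speeds; "effort": joint torques, N m; "tool_pos": TCP position; "orientation": TCP orientation; "wrist_force": force on the tool from outside, world axes, zero at the start; "torque": the same for the moment, N m; "grip_width": opening from 0.0 (shut) to 1.0 (fully open); "grip_force": force on a finger pad.
Only numpy, scipy, OpenCV 4.12 (cv2) and the standard library are available. Lean on these libraries where they do the work, as an engineer would, in place of code of your own. Each camera call takes 0.05 s, during which the arm holds its last target. There are 200 camera calls.

## Working session

There is one attempt and no reset: what is moved stays moved. The work goes in short steps, Python scripts to look and compute and a tool call to move; the robot and the scene stay as the last step left them, time stands still between calls to the robot, and variables do not carry over. Pictures are saved under pics/ and viewed, at most 10 in all, crops included, and the job is handed in when it is done.

Besides the shell and the picture viewer there is one more tool, called after "Call:" as a command line: name --argument value ..., lists and objects as JSON in quotes. send_rows: Moves the arm, as the interface text tells. Its arguments: {"type":"object","properties":{"plan":{"type":"string"},"fingers":{"type":"number"},"force":{"type":"number"}},"required":["plan"]}

```bash
mkdir -p pics; cat > h.py <<'E'
from station import r
import numpy as np, cv2
def world(cam,uv,d,pose=None):
    p=r.camera_params(cam);K=np.array(p["K"])
    c=np.linalg.inv(K)@np.array([uv[0],uv[1],1])*d
    if cam=="wrist":
        H=np.array(p["hand_eye"]);c=H[:3,:3]@c+H[:3,3]
        return np.array(pose["orientation"]).reshape(3,3)@c+np.array(pose["tool_pos"])
    return np.array(p["R"]).T@(c-np.array(p["t"]))
def onplane(cam,uv,z,pose=None):
    a=world(cam,uv,0.1,pose);b=world(cam,uv,1.0,pose)
    return a+(b-a)*(z-a[2])/(b[2]-a[2])
E
python3 - <<'E'
from h import *
s=r.sense();print(s["time_s"],s["tool_pos"],s["orientation"],r.grasp_offset)
im,d=r.snapshot("scene");cv2.imwrite("pics/s.png",im[:,:,::-1])
Z={"lid_a_bar":.112,"lid_a_hinge":.072,"nest_a_seat":.06,"filter_center":.065,"blank_center":.065}
for n,z in Z.items():
    for o in r.landmark_of("scene",n)[:5]:
        print(n,round(o["score"],2),np.round(o["uv"]),np.round(onplane("scene",o["uv"],z),3))
E
```

```text
0.0 [0.2492611  0.51760216 0.21312544] [[-9.00969813e-01  4.33881070e-01 -7.83213465e-04]
 [ 4.33881776e-01  9.00968446e-01 -1.56960928e-03]
 [ 2.46268634e-05 -1.75399263e-03 -9.99998461e-01]] 0.0188
lid_a_bar 0.85 [376. 129.] [0.246 0.218 0.112]
lid_a_bar 0.6 [388. 201.] [0.522 0.173 0.112]
lid_a_hinge 0.96 [411. 270.] [0.716 0.18  0.072]
lid_a_hinge 0.93 [404. 176.] [0.414 0.259 0.072]
nest_a_seat 0.94 [387. 166.] [0.356 0.23  0.06 ]
nest_a_seat 0.75 [396. 247.] [0.636 0.168 0.06 ]
nest_a_seat 0.6 [489. 225.] [0.617 0.437 0.06 ]
filter_center 0.59 [260. 271.] [ 0.641 -0.191  0.065]
blank_center 0.91 [397. 244.] [0.631 0.172 0.065]
```

View pics/s.png

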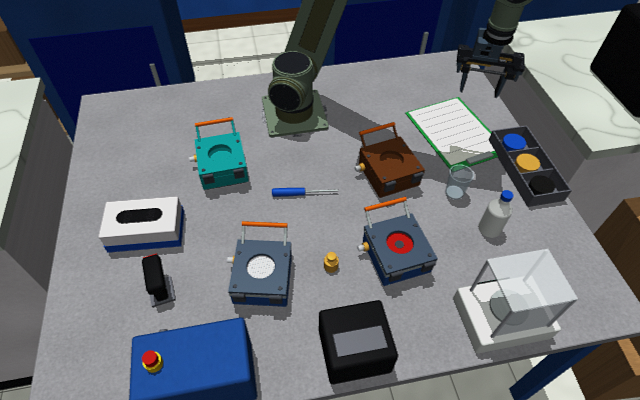

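Four candidates show: turquoise (220,158), brown (390,165), blue with a white disc (262,265) and blue with a red disc (400,245). Turquoise and brown are look-alikes. The blue fixture at (262,265), with the white pleated disc, fits as nest_b. I'll confirm it in a crop and measure its bar.

```bash
python3 - <<'E'
from h import *
im,d=r.snapshot("scene")
cv2.imwrite("pics/c.png",cv2.resize(im[205:315,215:345],None,fx=5,fy=5,interpolation=2)[:,:,::-1])
hsv=cv2.cvtColor(im,cv2.COLOR_RGB2HSV)
m=cv2.inRange(hsv,(6,170,120),(16,255,255));m[:, :235]=0;m[:,295:]=0;m[:215]=0;m[:232][:, :]=m[:232];m[240:]=0
v,u=np.nonzero(m);print(len(u),u.min(),u.max(),v.min(),v.max())
P=np.array([onplane("scene",(a,b),.115) for a,b in zip(u,v)])
c=P.mean(0);w=np.linalg.svd((P-c)[:,:2])[2][0]
print("bar",c,w,np.ptp((P-c)[:,:2]@w))
for n,z in {"lid_b_bar":.112,"lid_b_hinge":.072,"nest_b_seat":.06}.items():
    for o in r.landmark_of("scene",n)[:5]:
        print(n,round(o["score"],2),np.round(o["uv"]),np.round(onplane("scene",o["uv"],z),3))
print(np.round(onplane("scene",(261,266),.07),3))
E
```

```text
161 242 286 221 226
bar [ 0.53406998 -0.16187618  0.115     ] [-0.24578405 -0.96932461] 0.11573181135866852
lid_b_bar 0.95 [262. 225.] [ 0.536 -0.168  0.112]
lid_b_bar 0.82 [214. 124.] [ 0.127 -0.266  0.112]
lid_b_bar 0.17 [396. 248.] [0.667 0.15  0.112]
lid_b_hinge 0.86 [255. 293.] [ 0.703 -0.212  0.072]
lid_b_hinge 0.81 [223. 170.] [ 0.289 -0.258  0.072]
nest_b_seat 0.83 [264. 272.] [ 0.642 -0.181  0.06 ]
nest_b_seat 0.7 [221. 154.] [ 0.211 -0.259  0.06 ]
[ 0.63  -0.187  0.07 ]
```

View pics/c.png

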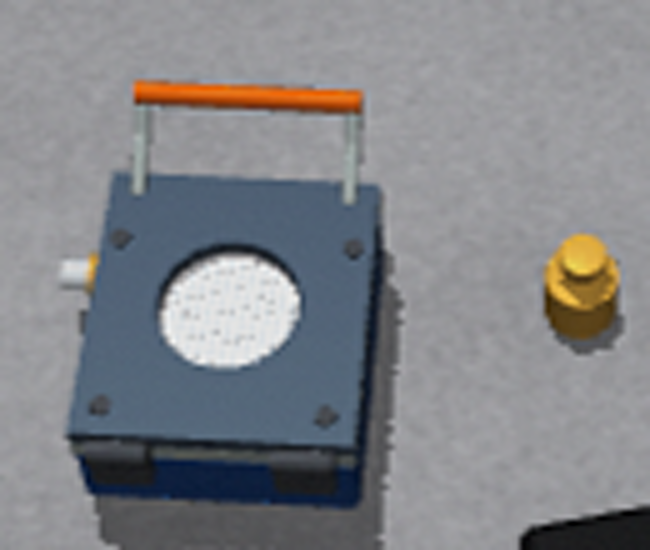

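The crop confirms it: blue base, white disc with grey pleat marks, bar across the top. I'm moving above its bar.

Call:
send_rows --plan "-0.044 -0.039 -0.02 0 0 0.17; -0.088 -0.078 -0.047 0 0 0.34; -0.132 -0.117 -0.047 0 0 0.51; -0.176 -0.156 -0.047 0 0 0.68; -0.22 -0.195 -0.047 0 0 0.85; -0.264 -0.234 -0.047 0 0 1.02; -0.308 -0.273 -0.047 0 0 1.19; -0.352 -0.312 -0.047 0 0 1.37" --fingers 1 --force 30

```text
time_s: 1.5
tool_pos: [0.4318, 0.0824, 0.2613]
orientation: [[0.251, 0.968, 0.001], [0.968, -0.251, 0.0], [0.001, 0.001, -1.0]]
wrist_force: [1.3, 0.5, -0.0]
grip_width: 1.003
grip_force: 0.0
```

```bash
cat > go.py <<'E'
from h import *
import sys
s=r.sense();R=np.array(s["orientation"]).reshape(3,3)
print(s["time_s"],np.round(s["tool_pos"],4),np.round(R,3).tolist(),s["grip_width"],s["grip_force"],np.round(s["wrist_force"],1))
if len(sys.argv)>3:
    print("shift",np.round(R.T@(np.array(sys.argv[1:4],float)-s["tool_pos"]),4))
E
python3 go.py .534 -.162 .26
```

```text
1.5 [0.4318 0.0824 0.2613] [[0.251, 0.968, 0.001], [0.968, -0.251, 0.0], [0.001, 0.001, -1.0]] 1.0030874768107085 0.0 [ 1.3  0.5 -0. ]
shift [-0.2109  0.1603  0.0013]
```

Call:
send_rows --plan "-0.042 0.032 0 0 0 0; -0.084 0.064 0 0 0 0; -0.126 0.096 0 0 0 0; -0.168 0.128 0 0 0 0; -0.2 0.152 0 0 0 0; -0.211 0.16 0 0 0 0; -0.211 0.16 0 0 0 0; -0.211 0.16 0 0 0 0"

```text
time_s: 2.5
tool_pos: [0.5341, -0.1583, 0.2611]
orientation: [[0.244, 0.97, -0.0], [0.97, -0.244, 0.001], [0.001, -0.0, -1.0]]
wrist_force: [-0.6, 0.4, 0.2]
grip_width: 1.004
grip_force: 0.0
```

```bash
cat > bar.py <<'E'
from h import *
s=r.sense();im,d=r.snapshot("wrist");cv2.imwrite("pics/w.png",im[:,:,::-1])
hsv=cv2.cvtColor(im,cv2.COLOR_RGB2HSV)
m=cv2.inRange(hsv,(5,170,100),(17,255,255))
n,l,st,_=cv2.connectedComponentsWithStats(m)
for k in np.argsort(-st[1:,4])[:3]+1:
    v,u=np.nonzero(l==k);P=np.array([world("wrist",(a,b),d[b,a],s) for a,b in zip(u,v) if d[b,a]>0])
    if len(P)<20: continue
    c=np.median(P,0);w=np.linalg.svd((P-P.mean(0))[::10,:2])[2][0];t=(P-c)[:,:2]@w
    print(st[k],"surf",np.round(P.mean(0),4),"mid",np.round((c[:2]+w*(t.min()+t.max())/2),4),"dir",np.round(w,3),"len",round(np.ptp(t),4),"ztop",np.percentile(P[:,2],95))
for o in r.landmark_of("wrist","lid_b_bar")[:3]: print(o, onplane("wrist",o["uv"],.112,s))
E
python3 bar.py; python3 go.py
```

```text
[ 312  136   11  117 1191] surf [ 0.5331 -0.1622  0.1177] mid [ 0.5322 -0.1649] dir [-0.244 -0.97 ] len 0.117 ztop 0.11936265582401474
{'uv': [321.0, 193.4], 'score': 0.83} [ 0.53700175 -0.16451669  0.112     ]
2.6 [ 0.5342 -0.1583  0.2613] [[0.244, 0.97, 0.0], [0.97, -0.244, 0.0], [0.0, 0.0, -1.0]] 1.0025839966608694 0.0 [-0.4 -0.3  0.7]
```

View pics/w.png

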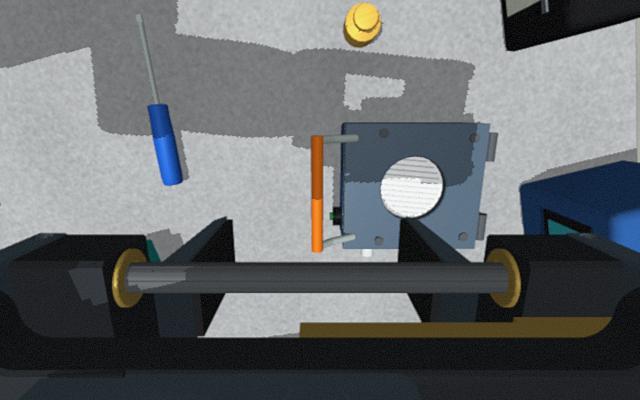

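The wrist view shows the bar at (317,194), square to the tool and centred between the fingers. I'm descending and then closing.

Call:
send_rows --plan "-0.006 0 0.02 0 0 0; -0.006 0 0.05 0 0 0; -0.006 0 0.08 0 0 0; -0.006 0 0.11 0 0 0; -0.006 0 0.135 0 0 0; -0.006 0 0.155 0 0 0; -0.006 0 0.166 0 0 0; -0.006 0 0.166 0 0 0" --fingers 0.5

```text
time_s: 3.6
tool_pos: [0.5328, -0.1648, 0.0947]
orientation: [[0.245, 0.97, -0.001], [0.97, -0.245, 0.0], [0.0, -0.001, -1.0]]
wrist_force: [-0.8, 0.6, 0.4]
grip_width: 0.503
grip_force: 0.0
```

```bash
python3 bar.py; python3 go.py
```

```text
[ 305  142   24  120 2782] surf [ 0.5402 -0.1346  0.1176] mid [ 0.5396 -0.1364] dir [-0.242 -0.97 ] len 0.0584 ztop 0.11918792584346162
3.65 [ 0.5334 -0.1651  0.0954] [[0.245, 0.97, 0.001], [0.97, -0.245, -0.0], [0.0, 0.001, -1.0]] 0.49501369419652974 0.0 [ 0.8 -0.7 -0.5]Traceback (most recent call last):
  File "bar.py", line 7, in <module>
    v,u=np.nonzero(l==k);P=np.array([world("wrist",(a,b),d[b,a],s) for a,b in zip(u,v) if d[b,a]>0])
                                     ~~~~~^^^^^^^^^^^^^^^^^^^^^^^^
  File "h.py", line 4, in world
    p=r.camera_params(cam);K=np.array(p["K"])
ValueError: time passes only in moves, steps and waits
```

View pics/w.png

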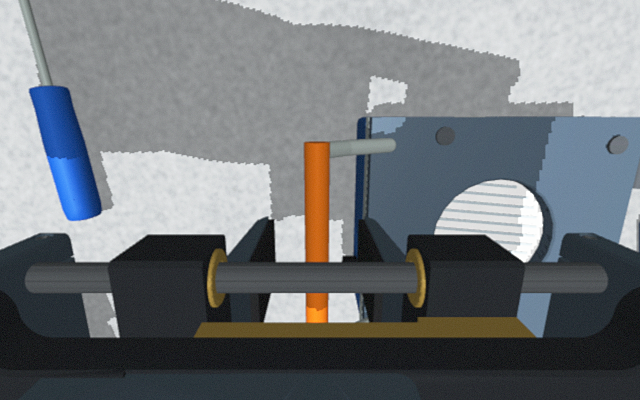

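The bar (column 316) lies midway between the fingers, so I'm closing.

Call:
send_rows --plan "0 0 0 0 0 0; 0 0 0 0 0 0; 0 0 0 0 0 0; 0 0 0 0 0 0; 0 0 0 0 0 0; 0 0 0 0 0 0; 0 0 0 0 0 0; 0 0 0 0 0 0" --fingers 0 --force 30

```text
time_s: 4.65
tool_pos: [0.533, -0.1654, 0.0951]
orientation: [[0.245, 0.969, 0.0], [0.969, -0.245, 0.0], [0.0, -0.0, -1.0]]
wrist_force: [-2.1, 0.5, 3.9]
grip_width: 0.125
grip_force: 30.0
```

```bash
python3 - <<'E'
import numpy as np
a0=np.arctan2(.04,.18);L=np.hypot(.18,.04)
for t in range(0,61,4):
    a=a0+np.radians(t);print(t,round(.18-L*np.cos(a),3),round(-(L*np.sin(a)-.04),3))
E
python3 go.py
```

```text
0 0.0 -0.0
4 0.003 -0.012
8 0.007 -0.025
12 0.012 -0.037
16 0.018 -0.048
20 0.025 -0.059
24 0.032 -0.07
28 0.04 -0.08
32 0.049 -0.089
36 0.058 -0.098
40 0.068 -0.106
44 0.078 -0.114
48 0.089 -0.121
52 0.101 -0.126
56 0.113 -0.132
60 0.125 -0.136
4.65 [ 0.533  -0.1654  0.0951] [[0.245, 0.969, 0.0], [0.969, -0.245, 0.0], [0.0, -0.0, -1.0]] 0.1253275804673187 30.000495314598083 [-2.1  0.5  3.9]
```

The grip is good: opening 11.4 mm at 30 N. I'm lifting along the arc.

Call:
send_rows --plan "0 0.001 -0.006 0 0 0; 0 0.003 -0.012 0 0 0; 0 0.007 -0.025 0 0 0; 0 0.012 -0.037 0 0 0; 0 0.018 -0.048 0 0 0; 0 0.025 -0.059 0 0 0; 0 0.032 -0.07 0 0 0; 0 0.036 -0.075 0 0 0"

```text
time_s: 5.65
tool_pos: [0.5667, -0.1738, 0.1711]
orientation: [[0.245, 0.969, -0.004], [0.969, -0.245, 0.001], [0.0, -0.004, -1.0]]
wrist_force: [-6.7, 1.5, 0.7]
grip_width: 0.124
grip_force: 30.0
```

```bash
python3 go.py; python3 - <<'E'
from h import *
im,d=r.snapshot("scene");cv2.imwrite("pics/m.png",cv2.resize(im[130:330,180:450],None,fx=2.9,fy=2.9)[:,:,::-1])
E
```

```text
5.65 [ 0.5667 -0.1738  0.1711] [[0.245, 0.969, -0.004], [0.969, -0.245, 0.001], [0.0, -0.004, -1.0]] 0.12423909986111199 29.9983549118042 [-6.7  1.5  0.7]
```

View pics/m.png

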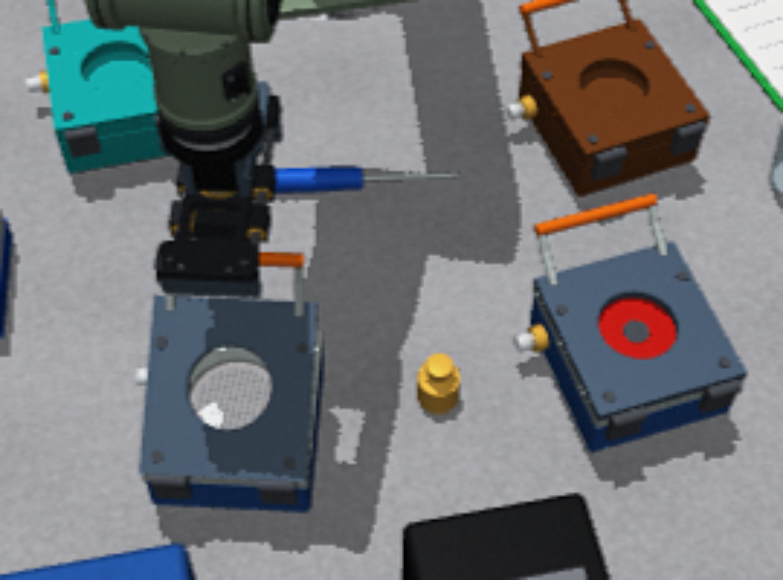

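The frame over the white filter is rising (about 26°) and the other stays shut. I'll carry on to about 56°, then measure.

Call:
send_rows --plan "0 0.008 -0.01 0 0 0; 0 0.017 -0.019 0 0 0; 0 0.027 -0.027 0 0 0; 0 0.037 -0.035 0 0 0; 0 0.047 -0.042 0 0 0; 0 0.059 -0.049 0 0 0; 0 0.071 -0.054 0 0 0; 0 0.077 -0.057 0 0 0"

```text
time_s: 6.7
tool_pos: [0.6429, -0.193, 0.2304]
orientation: [[0.245, 0.969, 0.002], [0.969, -0.245, -0.0], [0.0, 0.002, -1.0]]
wrist_force: [-4.6, 0.5, 1.0]
grip_width: 0.121
grip_force: 30.0
```

```bash
cat > ang.py <<'E'
from h import *
# lid plane angle from depth points of slate frame, scene + side
e=np.array([.969,-.245,0]);hx=np.array([.5325,-.1645,.072])+.18*e
s=r.sense()
tp=np.array(s["tool_pos"])-.0188*np.array(s["orientation"]).reshape(3,3)[:,2]-hx
print("angle from tcp",np.degrees(np.arctan2(tp[2],-tp@e)-np.arctan2(.04,.18)),"radius",np.hypot(tp[2],tp@e))
for cam in ("scene","side"):
    im,d=r.snapshot(cam);cv2.imwrite(f"pics/{cam}2.png",im[:,:,::-1])
    p=r.camera_params(cam);K=np.array(p["K"]);v,u=np.nonzero(d>0)
    c=np.linalg.inv(K)@np.array([u,v,np.ones_like(u)])*d[v,u]
    P=(np.array(p["R"]).T@(c-np.array(p["t"])[:,None])).T-hx
    a=-P@e;b=P@np.array([.245,.969,0]);z=P[:,2]
    k=(abs(b)<.065)&(z>.03)&(z<.115)&(a>0)&(a<.1)
    if k.sum()<50: print(cam,k.sum());continue
    q=np.array([a[k],z[k]]).T
    for _ in range(5):
        m=np.median(q,0) if _==0 else q.mean(0);w=np.linalg.svd(q-m,full_matrices=False)[2];o=abs((q-m)@w[1]);q=q[o<max(.003,np.percentile(o,80)*1.0)] if _<4 else q
    print(cam,k.sum(),len(q),"plane angle",np.degrees(np.arctan(w[0][1]/w[0][0])),"res",o.mean(),"offset",m@np.array([-w[0][1],w[0][0]]))
E
python3 ang.py; python3 go.py
```

```text
angle from tcp 57.081601439703626 radius 0.18902452766813085
scene 1522 1326 plane angle 56.39834813033095 res 0.0011982164987187696 offset -0.010321002682717908
side 102 96 plane angle 57.45948230477524 res 0.0007416216564021882 offset -0.007846107419872385
6.8 [ 0.6433 -0.1931  0.2304] [[0.245, 0.969, 0.003], [0.969, -0.245, -0.001], [0.0, 0.003, -1.0]] 0.12459252886954748 30.005116760730743 [-5.2  1.4  7.7]
```

View pics/side2.png

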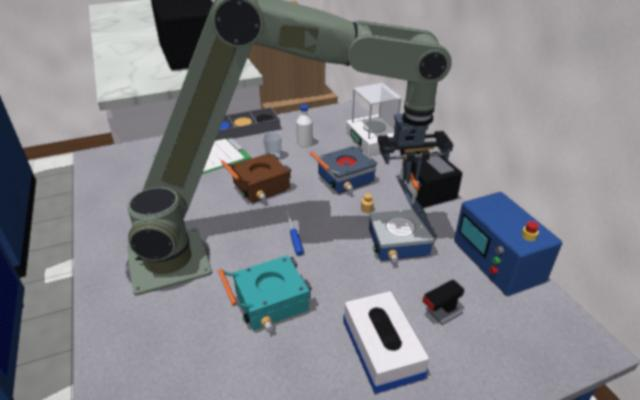

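The side view shows the frame standing open at (415,190) with the white disc in its seat at (400,228). It measures about 57°, so I'll add the last 3° and let it settle.

Call:
send_rows --plan "0 0.003 -0.001 0 0 0; 0 0.006 -0.002 0 0 0; 0 0.009 -0.003 0 0 0; 0 0.009 -0.003 0 0 0; 0 0.009 -0.003 0 0 0; 0 0.009 -0.003 0 0 0; 0 0.009 -0.003 0 0 0; 0 0.009 -0.003 0 0 0"

```text
time_s: 7.8
tool_pos: [0.6516, -0.1952, 0.2332]
orientation: [[0.245, 0.969, 0.003], [0.969, -0.245, -0.0], [0.0, 0.003, -1.0]]
wrist_force: [-4.6, 1.2, 6.4]
grip_width: 0.125
grip_force: 30.0
```

```bash
python3 ang.py; python3 go.py
```

```text
angle from tcp 59.92548116716523 radius 0.18881938708440885
scene 1427 1244 plane angle 59.48503919040097 res 0.0011679801840541592 offset -0.010055818677372028
side 55 55 plane angle 60.0217580067236 res 0.0005516942320498942 offset -0.008071951452328628
7.9 [ 0.6516 -0.1952  0.2332] [[0.245, 0.969, 0.003], [0.969, -0.245, -0.0], [0.0, 0.003, -1.0]] 0.1220966811080263 30.00499963760376 [-4.7  0.2  7. ]
```

View pics/scene2.png

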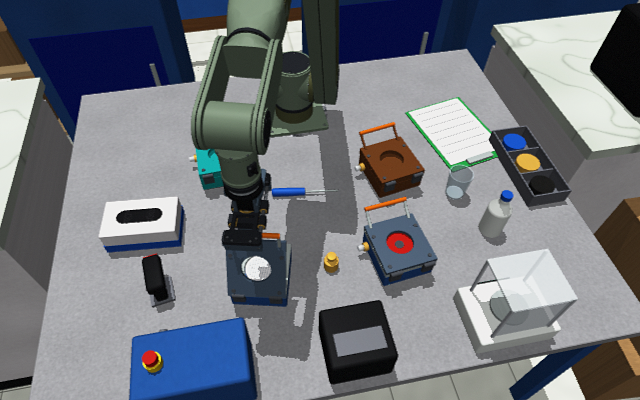

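The frame is held at about 60° with a firm 30 N grip. The other clamp at (400,245) is shut and everything else is where it was, so I'm handing in.

```bash
python3 -c "
from station import r
print(r.close_job())"
```

```text
the job is handed in; nothing more can be done
None
```

I handed in the job with the right-hand (-y) clamp frame, the one over the white filter, gripped and held still at about 60°. The other clamp was still shut, and both discs and the rest of the table looked undisturbed in the last camera pictures; no verdict came back.

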